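Draw the sprung clamp to its mark and hold while the glue grabs

ROBOT

A 6-joint arm with a two-finger parallel gripper is mounted at the origin on the work surface. World frame = base frame: x ahead of the robot, y to its left, z up, the work surface at z = 0. Lengths are in m, angles in degrees, forces in N, time in s.
With the tool pointing down it reaches from about 0.35 to 0.875 m from the base axis. Payload 4.2 kg.
Tool frame: the origin (TCP) lies midway between the tips of the shut fingers; the grasp point (between the pads) lies 19 mm behind it (r.pinch_z is the distance from the TCP to the grasp point, in m); z points along the fingers, y is the line along which they close (so a half turn about z gives the same grasp; the last joint's range is limited). The gripper opens to 87 mm and grips with 3 to 60 N. Pads are 19 mm wide; open, the fingers measure 117 mm over their backs; the gripper's body (75 mm by 190 mm) begins 51 mm behind the grasp point.
Start: joints at [-52.449, 22.042, 0.453, 0, -68.411, -14.817], TCP at [0.242, -0.576, 0.223] pointing down, gripper open.
Joint ranges: [-179.83, 179.83], [-69.29, 118.12], [-61.27, 80.66], [-181.25, 117.63], [-171.15, -9.14], [-177.46, 177.46]. Speed limits (degrees/s): [159.86, 159.86, 180, 180, 180, 180].

INTERFACE

Orientations are given as a 3x3 rotation matrix whose columns are the frame's x, y, z axes.
In Python, from station import r, imaging, models gives the robot as it stands. The module is installed in compiled form; this text tells all that it offers.
- The arm moves only by the tool apply_moves, never from a script. Its argument "moves" is a list of rows, each a list of 2 entries, a list of its own where there are three numbers: the shift along the tool's x, y, z in m, then the turn about the tool's z in degrees. A call has 1 to 5 rows; each row shifts and turns the commanded pose from where the row before left it, along the tool's axes as they then stand; what a row does not reach is not made up. A row lasts 1/12 s, in which the tool goes at most 41.7 mm and 7.16 degrees, less where a joint would pass 70% of its speed; a pose out of reach is approached as far as the arm can. A call is refused whole if a number of a shift passes 0.0417 or a number of a turn 7.16, either way. A call with a gripper value outside its range is refused whole. "hand" is the finger opening in m, from 0 to 0.087, set as the call begins (left out, the last holds). The fingers move at their own pace and stop on an object; the grip force is fixed at half the most. Time passes only in rows, so rows that do not move let the fingers close. It gives the time, the measured TCP pose, the force, the opening and the grip force at its end, in the units of the state.
- r.sense(): the state, without advancing time (a new reading comes with each control period).
- imaging.capture(name): name is "scene" or "top" or "wrist"; returns a dict with "frame" (420x560x3 uint8, blue, green, red), "intrinsics" (3x3 intrinsics, pixels), "dist" ([k1, k2, p1, p2, k3] as OpenCV has them; the pictures are not rectified), "eye" and "orientation" of the camera in the world. Camera axes: x right, y down, z forward; pixel columns grow to the right and rows downward; lengths in m; the calibration is good to about 2 mm. A picture is of the moment at which its call begins. There is no depth.
- r.finish_job(): hands the job in; it is judged then, once.
Trained networks look in a picture, given as the dict that the camera call returned (one of the last four; its "shot" number tells which), for a name from the list of things; names that differ only in an ending like _2 or _b are one class to them, and where a whole thing is asked for, a point or a joint stands for the part that bears it (a point fixed in the world has none). Each returns a list of dicts, best first, with "confidence" (0 to 1); they miss things now and then, are a little off and sometimes report something else, mostly with a low value. They report only what shows in the picture. A call takes as long as a camera call. They do not tell look-alikes from the thing itself.
- models.cut_out(picture, target): "region" (420x560 bool, what is visible of it) and "extent" ([left, top, width, height] as shares, 0 to 1, of the picture: columns of its width, rows of its height, round what is visible of it).
- models.place_of(picture, target): "at" ([column, row] as shares, 0 to 1, of the picture: columns of its width, rows of its height: a listed point, or the origin of a listed thing).
The state is a dict: "time_s": time; "joints": joint angles; "joint_velocities": joint speeds; "effort": joint torques, N m; "tcp_pos": TCP position; "ee_rot": TCP orientation; "wrist_force": force on the tool from outside, world axes, zero at the start; "moment": the same for the moment, N m; "gripper_width": opening from 0.0 (shut) to 1.0 (fully open); "gripper_force": force on a finger pad.
Only numpy, scipy, OpenCV 4.12 (cv2) and the standard library are available. Lean on these libraries where they do the work, as an engineer would, in place of code of your own. Each camera call takes 0.05 s, during which the arm holds its last target. There are 200 camera calls.

TASK

Clamp the oak strip in the gluing jig: take hold of the upright wooden handle of the sprung clamp and pull it out towards the front of the jig, so that the hooked jaw slides shut on the strip and presses it flat against the fence, and go on pulling until the pointer on the handle lines up with the brass mark on the scale. Keep holding it there: the spring takes it back if you let go, so finish with the handle still in the gripper and pulled to the mark. Leave the other things on the bench where they are.

Things in the scene. Friction and masses are not known exactly. Their poses are not given: they have to be found in the camera images.
- jig: Fixed plywood gluing jig, base 270 (x) x 210 (y) x 18 mm, turned up to 18 degrees either way. Origin at table height under the middle of the fence's strip-side face. Its -x axis is its front: the way the handle is pulled. The wooden fence stands across it at x -25..0 mm, 170 mm long, top 40 mm above the table (guide blocks by the bar: 58 mm).
- clamp: Steel clamp bar over the fence, along the jig's x: hooked jaw behind the strip, dark 36 mm spring tube before the fence, flat scale on the +y side. Origin: middle of the tube's front end, 49 mm above the table, 40 mm from the post's axis at rest, 215 mm before the jaw face; axes as the jig's. Slides freely (1.5 N friction) to -x; it starts 25 to 50 mm from where the jaw holds the seated strip.
- handle: Upright wooden post, 26 mm diameter, 56 mm tall, on a 26 mm steel block before the spring tube. Origin: post's axis at its foot, 62 mm above the table; axes as the jig's. Pulls out to the jig's -x, 62 mm at most, against a return spring (300 N/m, slack at rest) in the tube: it first draws the clamp along until the jaw bears on the strip, then stretches the spring. Take it from above.
- pointer (a point): Tip of the thin steel pointer fixed to the handle's block, 50 mm to the jig's +y side of the post's axis and 50 mm above the table. Moves with the handle. Axes as the jig's.
- mark (a point): Tip of the small brass clip on the outer edge of the flat scale, 52 mm to the jig's +y side of the post's axis, 50 mm above the table. Stuck fast to the scale, so it rides with the clamp; it starts 21 to 49 mm in front of (to the jig's -x side of) the pointer. Lined up: pointer and mark at the same jig x. Axes as the jig's.
- strip: Loose oak strip, 45 (x) x 130 (y) x 22 mm, about 90 g, lying on the jig's base (underside 18 mm above the table) between fence and jaw, a few mm off the fence and slightly askew. Origin: centre of its underside. Pressed against the fence, its origin is at jig x = +22.5 mm.
- offcut: Bystander: oak offcut 50 x 35 x 22 mm lying on the jig's base, front corner on the -y side. Origin: centre of underside.
- tape: Bystander: yellow tape measure 62 x 40 x 62 mm on the bench, on the +y side of the handle. Origin: centre of underside.
- glue: Bystander: white glue bottle, 68 mm diameter, 170 mm tall, on the +y side. Origin: centre of underside.
- square: Bystander: try square, wooden stock 110 mm, steel blade 170 mm, lying on the -y side. Origin: underside of the stock's middle.
- gluebrush: Bystander: brush lying on the bench on the -y side of the handle. Origin: underside.
- tumbler: Bystander: empty glass tumbler, 68 mm diameter, 100 mm tall, on the +y side. Origin: centre of underside.
Mind the look-alikes: they are no part of the job. What is shaped like the strip but green, purple or red is not meant.

How it is judged (in metres and radians):
On the way:
1. the jaw is shut on the strip and bears on it (contact force between clamp and strip above 2 N), for 0.05 s.
At the end, for the whole second after the job is handed in: For the whole last second: fingers holding the handle (over 2 N), handle still, pointer within 4 mm of the mark along the pull, jaw bearing on the strip with over 3 N, strip flat on the jig and against the fence (within 3 mm and 0.05 rad) (x of pointer in the frame of mark between -0.004 and 0.004 m and contact force between clamp and strip above 3 N and x of strip in the frame of jig between 0.019 and 0.0255 m and angle between the y axis of strip and the y axis of jig, either way round below 0.05 rad and angle between strip's own z axis and vertical below 0.1 rad and contact force between the fingers and handle above 2 N and linear speed of handle below 0.02 m/s); the arm keeps its last pose, push and grip.
It fails at once if one of the other things on the bench is shifted by more than 25 mm (distance of any of offcut, tape, glue, square, gluebrush, tumbler from where it was at the start of the episode above 0.025 m).
It also fails if it takes over 38 s, if anything falls off the work surface, if the arm or the gripper's body presses on something with over 40 N, if the wrist force passes 120 N, or if a joint passes its speed limit or range.

## Working session

There is one attempt and no reset: what is moved stays moved. The work goes in short steps, Python scripts to look and compute and a tool call to move; the robot and the scene stay as the last step left them, time stands still between calls to the robot, and variables do not carry over. Pictures are saved under pics/ and viewed, at most 10 in all, crops included, and the job is handed in when it is done.

Besides the shell and the picture viewer there is one more tool, called after "Call:" as name(argument=value, ...) on one line, values as JSON. apply_moves: Moves the arm, as the interface text tells. Its arguments: {"type":"object","properties":{"moves":{"type":"array"},"hand":{"type":"number"}},"required":["moves"]}

```bash
mkdir -p pics; cat > h.py <<'E'
import numpy as np, cv2
from station import r, imaging, models
def ray(p,uv):
    q=cv2.undistortPoints(np.array([[uv]],float),np.array(p["intrinsics"]),np.array(p["dist"]))[0,0]
    d=np.array(p["orientation"])@np.array([q[0],q[1],1.]); return np.array(p["eye"]),d/np.linalg.norm(d)
def atz(p,uv,z):
    e,d=ray(p,uv); return e+d*(z-e[2])/d[2]
def tri(L):
    A=np.zeros((3,3));b=np.zeros(3)
    for e,d in L:
        P=np.eye(3)-np.outer(d,d);A+=P;b+=P@e
    x=np.linalg.solve(A,b); return x,[float(np.linalg.norm((np.eye(3)-np.outer(d,d))@(x-e))) for e,d in L]
def find(p,n):
    o=models.place_of(p,n); return [(np.array(k["at"])*[560,420],round(k["confidence"],2)) for k in o[:3]]
E
python3 - <<'E'
from h import *
P={n:imaging.capture(n) for n in("scene","top")}
for n,p in P.items(): cv2.imwrite(f"pics/{n}0.png",p["frame"]); print(n,np.round(p["eye"],3))
Z=dict(handle=.062,pointer=.05,mark=.05,jig=0,clamp=.049,strip=.018,offcut=.018,tape=0,glue=0,square=0,gluebrush=0,tumbler=0)
for t,z in Z.items():
    L=[]
    for n,p in P.items():
        f=find(p,t)
        print(t,n,[(u.round(0).tolist(),c,atz(p,u,z).round(3).tolist()[:2]) for u,c in f])
        if f: L.append(ray(p,f[0][0]))
    if len(L)==2: x,e=tri(L); print("   tri",x.round(4),np.round(e,4))
E
```

```text
scene [1.058 0.193 0.864]
top [0.533 0.039 0.895]
handle scene []
handle top [([238.0, 197.0], 0.54, [0.575, 0.134]), ([235.0, 218.0], 0.48, [0.528, 0.141])]
pointer scene [([351.0, 218.0], 0.56, [0.541, 0.189]), ([357.0, 204.0], 0.55, [0.501, 0.196])]
pointer top [([216.0, 207.0], 0.71, [0.554, 0.183])]
   tri [0.5524 0.1848 0.065 ] [0.0048 0.0048]
mark scene [([414.0, 236.0], 0.57, [0.546, 0.335]), ([358.0, 207.0], 0.51, [0.509, 0.199])]
mark top [([209.0, 233.0], 0.57, [0.497, 0.2])]
   tri [ 0.4906  0.2863 -0.053 ] [0.0653 0.0653]
jig scene [([296.0, 276.0], 0.77, [0.694, 0.106]), ([288.0, 285.0], 0.37, [0.72, 0.096])]
jig top [([251.0, 150.0], 0.62, [0.689, 0.109])]
   tri [ 0.6909  0.1079 -0.005 ] [0.0021 0.0021]
clamp scene [([322.0, 226.0], 0.81, [0.581, 0.132]), ([290.0, 286.0], 0.31, [0.739, 0.105])]
clamp top [([239.0, 197.0], 0.91, [0.577, 0.134])]
   tri [0.5773 0.1331 0.0437] [0.0012 0.0012]
strip scene [([351.0, 159.0], 0.94, [0.345, 0.151]), ([155.0, 185.0], 0.91, [0.573, -0.298]), ([404.0, 344.0], 0.86, [0.779, 0.359])]
strip top [([256.0, 135.0], 0.97, [0.719, 0.096
[... 466 characters left out ...]
638, 0.303])]
glue top [([175.0, 173.0], 0.76, [0.636, 0.289])]
   tri [ 0.636   0.2979 -0.0086] [0.0063 0.0063]
square scene [([230.0, 191.0], 0.86, [0.523, -0.118]), ([286.0, 218.0], 0.6, [0.556, 0.04])]
square top [([350.0, 219.0], 0.91, [0.526, -0.122])]
   tri [ 0.525  -0.1191  0.0025] [0.0021 0.0021]
gluebrush scene [([278.0, 195.0], 0.58, [0.498, 0.0]), ([349.0, 217.0], 0.25, [0.509, 0.186])]
gluebrush top [([298.0, 234.0], 0.62, [0.49, -0.001]), ([120.0, 186.0], 0.46, [0.606, 0.418])]
   tri [ 0.49   -0.0017 -0.0123] [0.0007 0.0007]
tumbler scene [([438.0, 278.0], 0.95, [0.607, 0.411])]
tumbler top [([121.0, 182.0], 0.88, [0.614, 0.416])]
   tri [0.6133 0.4086 0.0138] [0.0015 0.0015]
```

```bash
python3 - <<'E'
import cv2
a=cv2.imread("pics/top0.png");s=cv2.imread("pics/scene0.png")
cv2.imwrite("pics/a.png",cv2.resize(a[100:265,120:330],None,fx=3.6,fy=3.6,interpolation=cv2.INTER_CUBIC))
E
```

```text
(no output)
```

View pics/scene0.png

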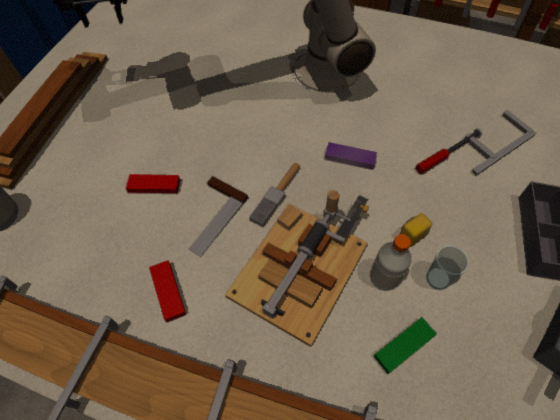

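View pics/a.png

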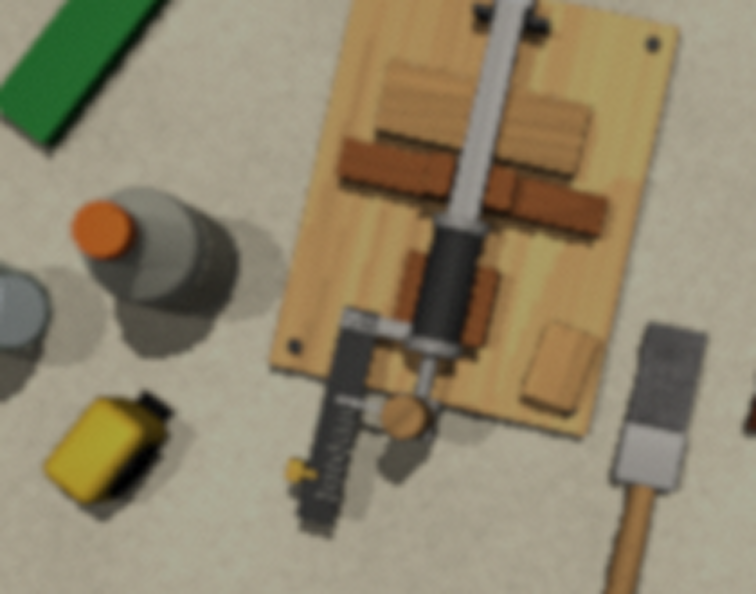

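The top crop shows the post top at about full-image (232,215), the pointer tip at (214,212), and the brass clip tip at about (206,230). The jig is turned about 13°. The natural-oak strip meant lies between the fence and the jaw at (253,133). The red (x2), purple and green strips are look-alikes and lie off the jig. Next I'll work out the geometry.

```bash
python3 - <<'E'
from h import *
p=imaging.capture("top")
f=lambda c:(c[0]/3.6+120,c[1]/3.6+100)
post=atz(p,f((403,413)),.118);ptr=atz(p,f((338,402)),.05);mk=atz(p,f((311,470)),.05)
b1=atz(p,f((512,10)),.055);b2=atz(p,f((463,215)),.055)
fe=[atz(p,f(c),.04) for c in((345,140),(606,197))]
print(post,ptr,mk)
d=b1-b2;print("bar yaw",np.degrees(np.arctan2(d[1],d[0])))
d=fe[0]-fe[1];print("fence yaw",np.degrees(np.arctan2(-d[0],d[1])),np.linalg.norm(d))
t=f((0,0))
for n in("jig","clamp"):
  o=models.cut_out(p,n)
  if o:
    m=(np.array(o[0]["region"])).astype(np.uint8); print(n,o[0]["confidence"],m.sum(),cv2.minAreaRect(cv2.findNonZero(m)))
s=r.sense();print(s["ee_rot"],s["tcp_pos"],s["gripper_width"],r.pinch_z)
E
```

```text
[0.53618787 0.13959598 0.118     ] [0.54341854 0.18843202 0.05      ] [0.50172399 0.20507579 0.05      ]
bar yaw -13.656967887384
fence yaw -12.726910830000898 0.16686948440065993
jig 0.71 9837 ((247.11756896972656, 172.53775024414062), (91.12528228759766, 157.7925567626953), 13.038657188415527)
clamp 0.72 2265 ((238.9641876220703, 171.06405639648438), (34.872467041015625, 159.5686798095703), 19.746837615966797)
[[-9.22299718e-01 -3.86475391e-01 -4.93408768e-05]
 [-3.86475393e-01  9.22299717e-01  4.96971522e-05]
 [ 2.63003504e-05  6.49047043e-05 -9.99999998e-01]] [ 0.24154287 -0.57639516  0.22253596] 1.0004854810031967 0.0187
```

Call:
apply_moves(moves=[[[0,0,0],-6.8],[[0,0,0],-6.8],[[0,0,0],-6.8],[[0,0,0],-6.8],[[0,0,0],-6.8]], hand=0.087)

```text
time_s: 1.87
tcp_pos: [0.2416, -0.5764, 0.2225]
ee_rot: [[-0.544, -0.839, -0.0], [-0.839, 0.544, 0.0], [-0.0, 0.0, -1.0]]
wrist_force: [-0.1, 0.3, 0.0]
gripper_width: 1.002
gripper_force: 0.0
```

Call:
apply_moves(moves=[[[0,0,0],-6.8],[[0,0,0],-6.8],[[0,0,0],-6.8],[[-0.02,-0.003,0],0],[[-0.038,-0.006,0],0]])

```text
time_s: 2.28
tcp_pos: [0.2626, -0.5235, 0.2217]
ee_rot: [[-0.226, -0.974, -0.001], [-0.974, 0.226, -0.0], [0.001, 0.001, -1.0]]
wrist_force: [1.6, 0.8, -0.0]
gripper_width: 1.002
gripper_force: 0.0
```

Call:
apply_moves(moves=[[[-0.038,-0.006,0],0],[[-0.038,-0.006,0],0],[[-0.038,-0.006,0],0],[[-0.038,-0.006,0],0],[[-0.038,-0.006,0],0]])

```text
time_s: 2.7
tcp_pos: [0.3351, -0.3417, 0.2228]
ee_rot: [[-0.223, -0.975, 0.001], [-0.975, 0.223, -0.0], [0.0, -0.001, -1.0]]
wrist_force: [0.7, 0.3, -0.1]
gripper_width: 1.001
gripper_force: 0.0
```

Call:
apply_moves(moves=[[[-0.038,-0.006,0],0],[[-0.038,-0.006,0],0],[[-0.038,-0.006,0],0],[[-0.038,-0.006,0],0],[[-0.038,-0.006,0],0]])

```text
time_s: 3.12
tcp_pos: [0.4067, -0.163, 0.223]
ee_rot: [[-0.223, -0.975, 0.001], [-0.975, 0.223, -0.0], [-0.0, -0.001, -1.0]]
wrist_force: [0.8, -1.1, 0.6]
gripper_width: 0.999
gripper_force: 0.0
```

Call:
apply_moves(moves=[[[-0.038,-0.006,0],0],[[-0.038,-0.006,0],0],[[-0.038,-0.006,0],0],[[-0.038,-0.006,0],0],[[0,0,0],0]])

```text
time_s: 3.53
tcp_pos: [0.4662, -0.0173, 0.2229]
ee_rot: [[-0.217, -0.976, 0.003], [-0.976, 0.217, 0.001], [-0.001, -0.003, -1.0]]
wrist_force: [-0.1, -0.0, -0.0]
gripper_width: 0.997
gripper_force: 0.0
```

Call:
apply_moves(moves=[[[-0.034,-0.007,0],0],[[-0.034,-0.007,0],0],[[-0.034,-0.007,0],0],[[-0.034,-0.007,0],0],[[-0.032,-0.006,0],-0.6]])

```text
time_s: 3.95
tcp_pos: [0.5347, 0.1358, 0.2227]
ee_rot: [[-0.212, -0.977, 0.0], [-0.977, 0.212, 0.0], [-0.0, -0.0, -1.0]]
wrist_force: [0.5, -1.3, 0.2]
gripper_width: 1.001
gripper_force: 0.0
```

Call:
apply_moves(moves=[[[0,0,0],0],[[0,0,0],0]])

```text
time_s: 4.12
tcp_pos: [0.5344, 0.1354, 0.2219]
ee_rot: [[-0.211, -0.978, -0.001], [-0.978, 0.211, -0.0], [0.001, 0.001, -1.0]]
wrist_force: [0.1, -0.7, -0.1]
gripper_width: 1.0
gripper_force: 0.0
```

```bash
python3 - <<'E'
from h import *
p=imaging.capture("wrist");cv2.imwrite("pics/w1.png",p["frame"]);print(p["eye"])
for t,z in dict(handle=.062,pointer=.05,mark=.05,clamp=.049).items():
    print(t,[(u.round(0).tolist(),c,atz(p,u,z).round(4).tolist()) for u,c in find(p,t)])
E
```

```text
[0.51810173 0.05475573 0.38487975]
handle [([279.0, 201.0], 0.82, [0.537, 0.1436, 0.062]), ([242.0, 194.0], 0.69, [0.5748, 0.1285, 0.062])]
pointer [([276.0, 237.0], 0.73, [0.55, 0.1892, 0.05])]
mark [([318.0, 239.0], 0.59, [0.5028, 0.2022, 0.05])]
clamp [([242.0, 192.0], 0.71, [0.5761, 0.1292, 0.049])]
```

View pics/w1.png

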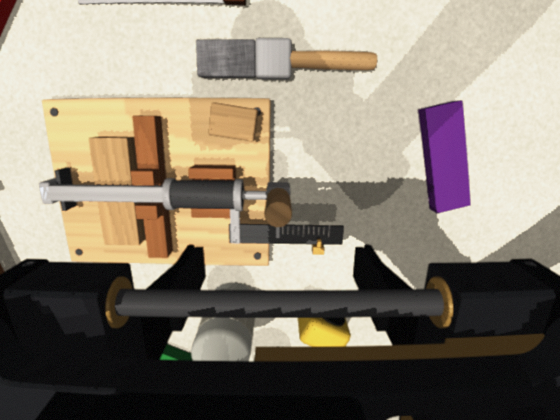

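The wrist view shows the post at (279,203), the pointer near (275,235) and the brass clip at (318,243). The fingers straddle the post along the bar, as planned. Descending now.

Call:
apply_moves(moves=[[[-0.007,-0.001,0.02],0.9],[[0,0,0.03],0],[[0,0,0.03],0],[[0,0,0.03],0],[[0,0,0],0]])

```text
time_s: 4.78
tcp_pos: [0.5324, 0.1382, 0.1072]
ee_rot: [[-0.23, -0.973, -0.011], [-0.973, 0.23, -0.005], [0.007, 0.01, -1.0]]
wrist_force: [-0.3, -0.8, -0.6]
gripper_width: 0.998
gripper_force: 0.0
```

Call:
apply_moves(moves=[[[0,0,0.016],0],[[0,0,0.016],0],[[0,0,0],0]])

```text
time_s: 5.03
tcp_pos: [0.5355, 0.1398, 0.0795]
ee_rot: [[-0.229, -0.973, -0.003], [-0.973, 0.229, -0.002], [0.002, 0.003, -1.0]]
wrist_force: [-0.9, -0.5, -0.6]
gripper_width: 0.998
gripper_force: 0.0
```

```bash
python3 - <<'E'
from h import *
p=imaging.capture("wrist");cv2.imwrite("pics/w2.png",p["frame"]);s=r.sense();print(s["tcp_pos"],s["wrist_force"])
E
```

```text
[0.53638949 0.14019537 0.08096081] [-1.24110112  0.41883491  0.04884359]
```

View pics/w2.png

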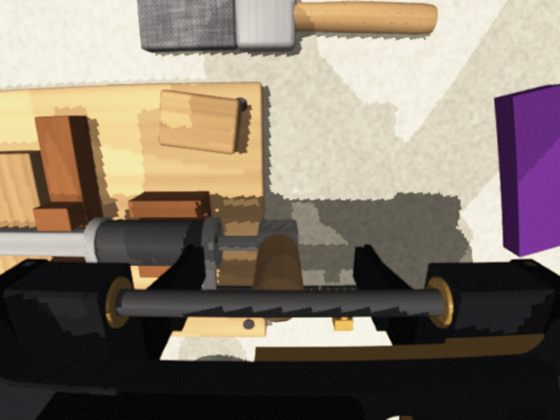

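The post stands centred between the open fingers at about (278,265), and they clear the tube. Closing the gripper.

Call:
apply_moves(moves=[[[0,0,0],0],[[0,0,0],0],[[0,0,0],0],[[0,0,0],0],[[0,0,0],0]], hand=0.0)

```text
time_s: 5.5
tcp_pos: [0.5369, 0.1411, 0.0813]
ee_rot: [[-0.228, -0.974, 0.001], [-0.974, 0.228, 0.001], [-0.001, -0.001, -1.0]]
wrist_force: [0.1, -0.0, -0.2]
gripper_width: 0.706
gripper_force: 0.0
```

Call:
apply_moves(moves=[[[0,0,0],0],[[0,0,0],0],[[0,0,0],0],[[0,0,0],0],[[0,0,0],0]])

```text
time_s: 5.92
tcp_pos: [0.5366, 0.1409, 0.0805]
ee_rot: [[-0.228, -0.974, -0.0], [-0.974, 0.228, -0.0], [0.0, 0.0, -1.0]]
wrist_force: [-0.1, 0.3, -0.1]
gripper_width: 0.323
gripper_force: 0.0
```

Call:
apply_moves(moves=[[[0,0,0],0],[[0,0,0],0],[[0,0,0],0],[[0,0,0],0]])

```text
time_s: 6.25
tcp_pos: [0.5365, 0.1409, 0.0805]
ee_rot: [[-0.228, -0.974, -0.0], [-0.974, 0.228, -0.0], [0.0, 0.0, -1.0]]
wrist_force: [-1.1, 1.0, -0.2]
gripper_width: 0.294
gripper_force: 30.0
```

Call:
apply_moves(moves=[[[0,0.004,0],0],[[0,0.004,0],0],[[0,0.004,0],0],[[0,0.004,0],0],[[0,0.004,0],0]])

```text
time_s: 6.67
tcp_pos: [0.5167, 0.1456, 0.0805]
ee_rot: [[-0.228, -0.974, 0.0], [-0.974, 0.228, 0.0], [-0.0, -0.0, -1.0]]
wrist_force: [1.0, -0.1, -2.2]
gripper_width: 0.292
gripper_force: 30.0
```

Call:
apply_moves(moves=[[[0,0.004,0],0],[[0,0.004,0],0],[[0,0,0],0]])

```text
time_s: 6.92
tcp_pos: [0.5084, 0.1475, 0.0805]
ee_rot: [[-0.227, -0.974, -0.001], [-0.974, 0.227, 0.0], [0.0, 0.001, -1.0]]
wrist_force: [0.7, -0.9, -1.1]
gripper_width: 0.287
gripper_force: 30.0
```

Call:
apply_moves(moves=[[[0,0.004,0],0],[[0,0.004,0],0],[[0,0.004,0],0],[[0,0.004,0],0],[[0,0,0],0]])

```text
time_s: 7.33
tcp_pos: [0.4929, 0.1511, 0.0805]
ee_rot: [[-0.228, -0.974, -0.0], [-0.974, 0.228, 0.0], [-0.0, 0.0, -1.0]]
wrist_force: [1.7, -0.1, -2.7]
gripper_width: 0.291
gripper_force: 30.0
```

Call:
apply_moves(moves=[[[0,0.004,0],0],[[0,0.004,0],0],[[0,0.004,0],0],[[0,0,0],0],[[0,0,0],0]])

```text
time_s: 7.75
tcp_pos: [0.4818, 0.1537, 0.0805]
ee_rot: [[-0.228, -0.974, -0.0], [-0.974, 0.228, -0.0], [0.0, 0.0, -1.0]]
wrist_force: [1.0, -1.1, -2.2]
gripper_width: 0.292
gripper_force: 30.0
```

```bash
python3 - <<'E'
from h import *
ax=np.array([.974,-.227,0])
for n in("top","scene","wrist"):
  p=imaging.capture(n);cv2.imwrite(f"pics/{n}3.png",p["frame"])
  for t,z in dict(pointer=.05,mark=.05,clamp=.049,strip=.018,jig=0).items():
    print(n,t,[(u.round(0).tolist(),c,atz(p,u,z).round(4).tolist()[:2],round(float(atz(p,u,z)@ax),4)) for u,c in find(p,t)][:2])
a=cv2.imread("pics/top3.png")
cv2.imwrite("pics/a3.png",cv2.resize(a[100:265,120:330],None,fx=3.6,fy=3.6,interpolation=cv2.INTER_CUBIC))
E
```

```text
top pointer [([254.0, 148.0], 0.73, [0.6847, 0.0998], 0.6443)]
top mark [([249.0, 148.0], 0.22, [0.6839, 0.1111], 0.6409)]
top clamp []
top strip [([147.0, 111.0], 0.94, [0.7769, 0.3487], 0.6775), ([432.0, 203.0], 0.92, [0.5604, -0.3047], 0.615)]
top jig [([253.0, 148.0], 0.97, [0.6932, 0.1057], 0.6512)]
scene pointer [([359.0, 202.0], 0.39, [0.493, 0.1977], 0.4353)]
scene mark [([367.0, 190.0], 0.48, [0.4543, 0.2107], 0.3947), ([340.0, 191.0], 0.34, [0.4757, 0.1485], 0.4296)]
scene clamp [([333.0, 209.0], 0.65, [0.5306, 0.1462], 0.4836), ([385.0, 276.0], 0.2, [0.6584, 0.2902], 0.5754)]
scene strip [([406.0, 347.0], 0.98, [0.7841, 0.3619], 0.6816), ([155.0, 188.0], 0.97, [0.5819, -0.2957], 0.6339)]
scene jig [([298.0, 279.0], 0.88, [0.6986, 0.112], 0.655)]
wrist pointer [([211.0, 239.0], 0.22, [0.5276, 0.1423], 0.4816)]
wrist mark []
wrist clamp [([210.0, 241.0], 0.9, [0.529, 0.1443], 0.4825)]
wrist strip [([463.0, 170.0], 0.56, [0.3379, 0.1434], 0.2966)]
wrist jig [([29.0, 214.0], 0.57, [0.6949, 0.1026], 0.6536)]
```

View pics/a3.png

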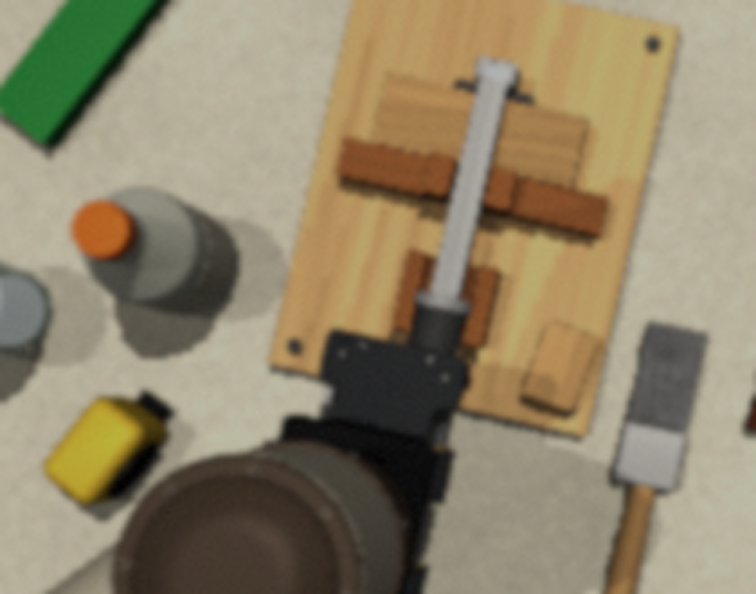

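The jaw has slid onto the strip: its crossbar in the crop is at (495,90), right at the strip's rear edge. The clamp has moved about 50 mm and the handle 56 mm, so the spring is beginning to stretch. I'll keep pulling.

Call:
apply_moves(moves=[[[0,0.004,0],0],[[0,0.004,0],0],[[0,0.004,0],0],[[0,0,0],0],[[0,0,0],0]])

```text
time_s: 9.07
tcp_pos: [0.4704, 0.1564, 0.0805]
ee_rot: [[-0.227, -0.974, 0.001], [-0.974, 0.227, -0.0], [-0.0, -0.001, -1.0]]
wrist_force: [4.5, -3.7, -6.5]
gripper_width: 0.288
gripper_force: 30.0
```

Call:
apply_moves(moves=[[[0,0.004,0],0],[[0,0.004,0],0],[[0,0.004,0],0],[[0,0,0],0],[[0,0,0],0]])

```text
time_s: 9.48
tcp_pos: [0.4594, 0.159, 0.0805]
ee_rot: [[-0.227, -0.974, 0.002], [-0.974, 0.227, -0.0], [-0.0, -0.002, -1.0]]
wrist_force: [9.4, -4.6, -7.6]
gripper_width: 0.287
gripper_force: 29.9
```

Call:
apply_moves(moves=[[[0,0.004,0],0],[[0,0.004,0],0],[[0,0,0],0],[[0,0,0],0]])

```text
time_s: 9.82
tcp_pos: [0.4521, 0.1607, 0.0806]
ee_rot: [[-0.227, -0.974, 0.003], [-0.974, 0.227, -0.0], [-0.0, -0.003, -1.0]]
wrist_force: [10.7, -5.4, -9.2]
gripper_width: 0.288
gripper_force: 29.9
```

```bash
python3 - <<'E'
from h import *
ax=np.array([.974,-.227,0])
print(r.sense()["wrist_force"])
for n in("scene","wrist"):
  p=imaging.capture(n);cv2.imwrite(f"pics/{n}4.png",p["frame"])
  for t,z in dict(pointer=.05,mark=.05,clamp=.049).items():
    print(n,t,[(u.round(0).tolist(),c,atz(p,u,z).round(4).tolist()[:2],round(float(atz(p,u,z)@ax),4)) for u,c in find(p,t)][:2])
a=cv2.imread("pics/scene4.png");b=cv2.imread("pics/scene3.png")
f=lambda a:cv2.resize(a[160:240,310:390],None,fx=5,fy=5,interpolation=cv2.INTER_CUBIC)
cv2.imwrite("pics/b4.png",np.hstack([f(b),f(a)]))
E
```

```text
[10.70457477 -5.41079583 -9.24404846]
scene pointer [([367.0, 192.0], 0.57, [0.46, 0.211], 0.4001)]
scene mark [([370.0, 195.0], 0.36, [0.4659, 0.2189], 0.4041)]
scene clamp [([294.0, 279.0], 0.7, [0.723, 0.1098], 0.6793), ([332.0, 207.0], 0.56, [0.5268, 0.141], 0.4811)]
wrist pointer [([294.0, 305.0], 0.2, [0.454, 0.2133], 0.3938)]
wrist mark [([293.0, 303.0], 0.51, [0.4544, 0.2117], 0.3945)]
wrist clamp [([165.0, 238.0], 0.68, [0.5291, 0.1424], 0.483)]
```

View pics/b4.png

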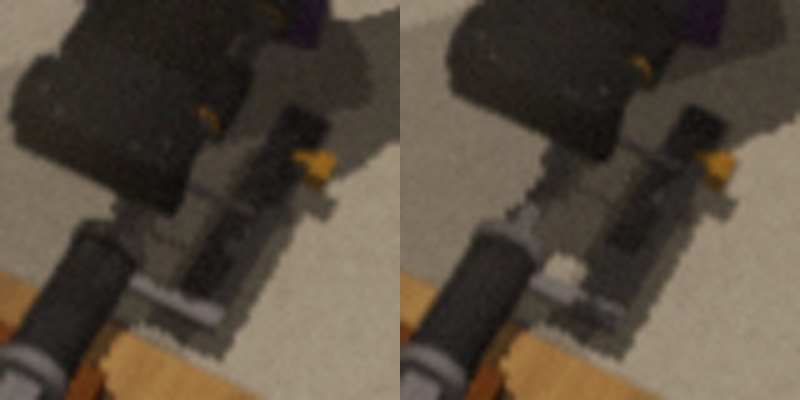

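```bash
python3 - <<'E'
from h import *
ax=np.array([.974,-.227,0]);ay=np.array([.227,.974,0])
p=imaging.capture("scene")
for n,u in dict(p3=(360,202.4),m3=(369.4,191),p4=(367,194),m4=(370,190.6)).items():
  x=atz(p,u,.05);print(n,x.round(4),(x@ax).round(4),(x@ay).round(4))
f=lambda a:np.clip(cv2.resize(a[175:215,345:385],None,fx=10,fy=10,interpolation=cv2.INTER_CUBIC).astype(float)*1.9,0,255)
cv2.imwrite("pics/c4.png",np.hstack([f(cv2.imread("pics/scene3.png")),f(p["frame"])]))
E
```

```text
p3 [0.4942 0.2011 0.05  ] 0.4357 0.308
m3 [0.4557 0.2158 0.05  ] 0.3949 0.3137
p4 [0.466 0.212 0.05 ] 0.4057 0.3123
m4 [0.4542 0.217  0.05  ] 0.3931 0.3144[ WARN:0@1.947] global loadsave.cpp:1063 imwrite_ Unsupported depth image for selected encoder is fallbacked to CV_8U.
```

View pics/c4.png

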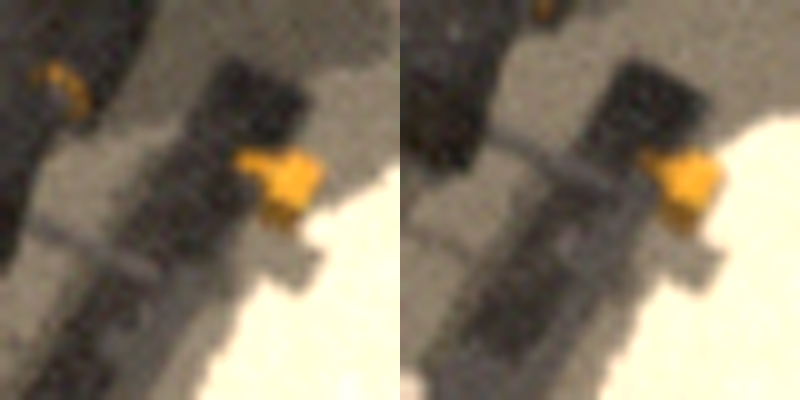

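In the enlarged crop the pointer tip is at full-image (367,193.8) and the brass tip at (369,190.3). That leaves roughly 10 mm, which matches the earlier 40 mm gap less the 30.5 mm pulled.

Call:
apply_moves(moves=[[[0,0.003,0],0],[[0,0.003,0],0],[[0,0.003,0],0],[[0,0,0],0],[[0,0,0],0]])

```text
time_s: 10.68
tcp_pos: [0.4438, 0.1627, 0.0805]
ee_rot: [[-0.227, -0.974, 0.003], [-0.974, 0.227, -0.0], [-0.001, -0.003, -1.0]]
wrist_force: [12.9, -7.6, -10.7]
gripper_width: 0.29
gripper_force: 29.9
```

```bash
python3 - <<'E'
from h import *
p=imaging.capture("scene");w=imaging.capture("wrist");s=r.sense();print(s["tcp_pos"],s["wrist_force"],s["time_s"])
a=cv2.resize(p["frame"][170:210,350:390],None,fx=10,fy=10,interpolation=cv2.INTER_CUBIC)
b=cv2.resize(w["frame"][210:370,160:420],(650,400),interpolation=cv2.INTER_CUBIC)
c=np.zeros((600,800,3),np.uint8);c[:400,:400]=cv2.convertScaleAbs(a,alpha=1.9);c[:400,400:]=cv2.convertScaleAbs(b[:,130:530],alpha=1.3)
t=imaging.capture("top")["frame"];c[400:,:400]=cv2.resize(t[105:165,200:320],(400,200),interpolation=cv2.INTER_CUBIC)
cv2.imwrite("pics/d5.png",c)
E
```

```text
[0.44395123 0.16265769 0.08055647] [ 12.66972799  -6.71243594 -10.45458911] 10.7833
```

View pics/d5.png

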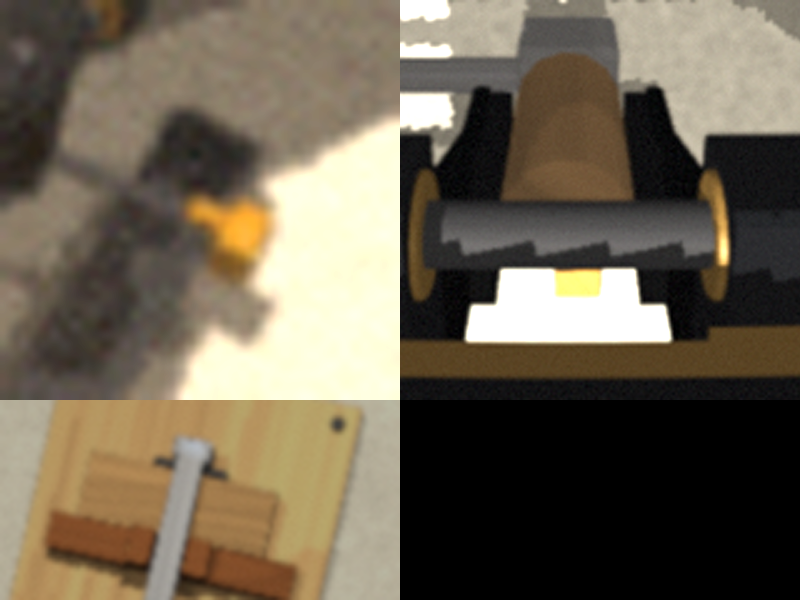

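The jaw now holds the strip flat against the fence (bottom panel). The pointer line, at (60,160) to (150,195) in the crop, passes about 1 px below the brass tip at (190,204). That is about 2–3 mm short.

Call:
apply_moves(moves=[[[0,0.0025,0],0],[[0,0,0],0],[[0,0,0],0]])

```text
time_s: 11.08
tcp_pos: [0.4416, 0.1632, 0.0806]
ee_rot: [[-0.227, -0.974, 0.004], [-0.974, 0.227, -0.0], [-0.001, -0.004, -1.0]]
wrist_force: [13.9, -7.1, -11.7]
gripper_width: 0.295
gripper_force: 29.9
```

```bash
python3 - <<'E'
from h import *
F=[];P=None
for i in range(12):
  P=imaging.capture("scene");F.append(P["frame"].astype(float))
  if i%4==0: print([(n,find(P,n)[:2]) for n in("pointer","mark")])
s=r.sense();print(s["tcp_pos"],s["wrist_force"],s["time_s"])
m=np.mean(F,0)[175:205,350:390]
g=cv2.resize(m,None,fx=20,fy=20,interpolation=cv2.INTER_CUBIC)
g=np.clip(255*np.clip(g/130,0,1)**.7,0,255).astype(np.uint8)
cv2.imwrite("pics/e6.png",g)
E
```

```text
[('pointer', [(array([333.872, 207.312]), 0.34)]), ('mark', [(array([410.816, 234.318]), 0.68), (array([368.48 , 191.604]), 0.6)])]
[('pointer', [(array([366.52, 189.  ]), 0.46)]), ('mark', [(array([366.016, 190.218]), 0.44)])]
[('pointer', [(array([288.4 , 283.29]), 0.62), (array([367.304, 187.32 ]), 0.48)]), ('mark', [(array([413.112, 235.494]), 0.69), (array([369.32 , 191.814]), 0.53)])]
[0.44169152 0.16317813 0.08056027] [ 13.05183785  -7.88721762 -11.26149194] 11.9833
```

View pics/e6.png

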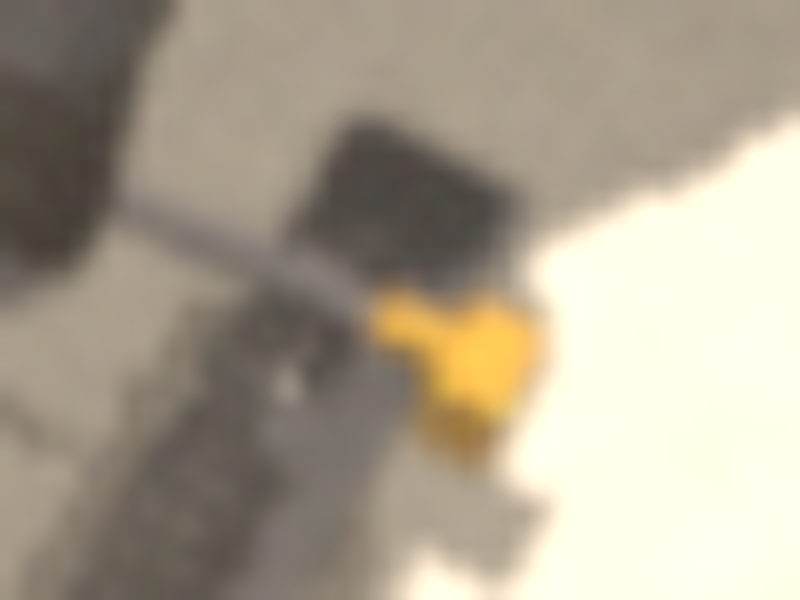

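The averaged close-up shows the pointer running from (125,200) to (350,300) straight into the brass tip at (380,305), so they line up within about 1 mm. The strip's edge is parallel to the fence, the axial pull is about 14 N and the grip 30 N. Handing in.

```bash
python3 -c "
from station import r
print(r.finish_job())"
```

```text
the job is handed in; nothing more can be done
None
```

I handed the job in with the jaw shut on the oak strip against the fence. The gripper still holds the handle with 30 N, and the pointer is within about 1 mm of the brass mark by my camera measurement. The hand-in gave no verdict.

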